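Start the second clamp screw of the probe cradle

ROBOT

A 6-joint arm with a two-finger parallel gripper is mounted at the origin on a cart in front of the work surface, level with it; the furniture and walls round the work are solid. World frame = base frame: x ahead of the robot, y to its left, z up, the work surface at z = 0. Lengths are in mm, angles in degrees, forces in N, time in s.
With the tool pointing down it reaches from about 350 to 850 mm from the base axis. Payload 8.1 kg.
Tool frame: the origin (TCP) lies at the very end of the fingers, on their centre line; the grasp point (between the pads) lies r.tcp_to_grasp behind it (r.tcp_to_grasp is the distance from the TCP to the grasp point, in mm); z points along the fingers, y is the line along which they close (so a half turn about z gives the same grasp; the last joint's range is limited). The gripper opens to 85 mm and grips with 20 to 120 N. Pads are 22 mm wide; open, the fingers measure 114 mm over their backs; the gripper's body (76 mm by 85 mm) begins 54 mm behind the grasp point. The pads swing forward as they close: fully open they stand 13 mm farther back than shut.
Start: joints at [-81.555, 7.471, 85.268, -0, 87.261, -4.893], TCP at [138.442, -583.814, 231.292] pointing down, gripper open.
Joint ranges: [-169.43, 169.43], [-51.17, 129.36], [1.28, 143.12], [-76.62, 256.62], [0, 156.53], [-152.29, 152.29]. Speed limits (degrees/s): [136.94, 136.94, 159.86, 180, 180, 180].

INTERFACE

Orientations are given as [roll, pitch, yaw] about the fixed x, y, z axes, in that order (R = Rz(yaw) Ry(pitch) Rx(roll)).
In Python, from bench import sense, viewer, order, r gives the robot as it stands.
- The arm moves only by the tool carry_out, never from a script. Its argument "increments" is one flat list of numbers, 7 for each row, row after row: the shift along the tool's x, y, z as a fraction of full scale, then the turn, a rotation vector about the tool's x, y, z as a fraction of full scale, then the opening, from -1 (shut) to 1 (fully open). A call has exactly 10 rows; each row is the pose to reach, as a shift and turn from the pose commanded when the call began, along the tool's axes at that moment, turning the shorter way round; what a row does not reach only later rows make up. Full scale, the value 1, is 400 mm for a shift and 2 pi rad for a turn. A row lasts 1/8 s, in which the tool goes at most 62.5 mm and 10.7 degrees, less where a joint would pass 70% of its speed; a pose out of reach is approached as far as the arm can. A call with a number of a shift or a turn outside -1 to 1 is refused whole. A call with a gripper value outside its range is refused whole. The fingers move at their own pace and stop on an object; "force" is the grip in N (left out, the last holds). Time passes only in rows, so rows that repeat a pose let the fingers close, or fill a call up. It gives the time, the measured TCP pose, the force, the opening and the grip force at its end, in the units of the state.
- sense(): the state, without advancing time (a new reading comes with each control period).
- viewer.snapshot(name): name is "side" or "top"; returns the picture (400x640x3 uint8, red, green, blue); there is no depth.
- viewer.get_calibration(name): a dict with "fx", "fy", "cx", "cy" (pixels), "R" (3x3) and "t" (3): a world point X has camera coordinates R X + t. Camera axes: x right, y down, z forward; pixel columns grow to the right and rows downward; lengths in mm; the calibration is good to about 2 mm. A picture is of the moment at which its call begins. get_calibration takes no time and is no camera call.
- order.hand_in(): hands the job in; it is judged then, once.
The state is a dict: "time": time; "joint_pos": joint angles; "qd": joint speeds; "joint_efforts": joint torques, N m; "tool_pos": TCP position; "tcp_rot": TCP orientation; "ft_force": force on the tool from outside, world axes, zero at the start; "wrist_torque": the same for the moment, N m; "finger_gap": finger opening in mm; "grip_force": force on a finger pad.
Only numpy, scipy, OpenCV 4.12 (cv2) and the standard library are available. Lean on these libraries where they do the work, as an engineer would, in place of code of your own. Each camera call takes 0.05 s, during which the arm holds its last target. There are 200 camera calls.

TASK

The raised T-handled screw of the probe clamp stands on its boss without having caught the thread and jams if it is turned forward. Turn it backward (counter-clockwise from above) until it drops into the thread start, then turn it forward (clockwise) one full turn so that it is started, and finish while still gripping its handle: the program ends holding the screw there. Leave the other screw, which is already home, and the things standing around alone.

Things in the scene. Friction and masses are not known exactly. Their poses are not given: they have to be found in the camera images.
- cradle: Fixed probe cradle: aluminium base plate 100 x 156 x 12 mm (x, y, z), a probe 161 mm long, 28 mm thick along its x axis, over it a steel clamp strap 44 x 136 mm along y, top 54 mm above the worktop. Bosses at y = +45 and -45 mm, x = 0, with flat collars 30 mm across, top 57 mm above the worktop; either may hold the raised screw. Origin: centre of the underside, on the worktop.
- screw: The raised T-handled screw: dark steel bar handle 54 long (x), 16 wide (y), 22 mm high, rounded edges, on an upright threaded shank 14 mm thick (hub 15 mm just under the bar). Origin: centre of the bar, 98 mm above the worktop at the start; z up, on the screw axis. The axis is fixed; the screw turns and slides on it, cannot be taken out (lifts 4 mm at most) and weighs 0.2 to 0.4 kg.
- screw_foot (a point): Point on the screw axis 60 mm below the bar's centre, turning with the screw: its thread, right-hand, 8 mm a turn, hidden in the boss. Turned forward as it stands, it jams. Turned back 0.3 to 1.6 rad (unknown; a half turn of the bar looks alike) it drops 6 mm; about 0.6 rad further back is a stop. Then forward turns draw it down; it stays by itself; the thread ends after 1.5 turns.
- screw_travel (a joint): How far the screw has sunk, in m: 0 standing unstarted, about 0.006 once dropped into the thread start, then 0.008 more per forward turn (about 0.014 after one). It turns easily and sinks by its own weight or by pushing; a firm grip carries it, so to feel the drop turn it with the bar loose between the fingers (about 20 mm apart), or let go and look.
- home_screw: The same kind of T-handled screw, already home in the other boss of the cradle: its bar's centre is 70 mm above the worktop. Fixed, to be left alone. Origin: on its axis, at the level of the worktop.
- sample_tk7: Loose white sample bottle without a cap, 58 mm across, 112 mm high; bystander. Origin: centre of its underside.
- beaker_pp: Loose clear plastic beaker, about 90 mm across, 104 mm high; bystander. Origin: centre of its underside.
- vial_std: Loose small glass vial with a screw cap, 25 mm across, 55 mm high; bystander. Origin: centre of its underside.
- vial_iron: Loose small glass vial with a white cap, 25 mm across, 55 mm high; bystander. Origin: centre of its underside.

How it is judged (in metres and radians):
On the way:
1. the screw, turned backward, has dropped into the thread start (value of joint screw_travel between 0.005 and 0.0075 m), for 0.1 s.
At the end, for the whole second after the job is handed in: The screw is in its thread about one turn forward of the drop (sunk 12.2 to 15.8 mm, that is one turn give or take about 0.22 turn), at rest, and the fingers grip it with more than 3 N (value of joint screw_travel between 0.0122 and 0.0158 m and contact force between the fingers and screw above 3 N and linear speed of screw below 0.01 m/s and angular speed of screw below 0.15 rad/s); the arm keeps its last pose, push and grip.
It fails at once if a bystander was shifted by more than 20 mm (distance of any of sample_tk7, beaker_pp, vial_std, vial_iron from where it was at the start of the episode above 0.02 m).
It fails at once if the screw that is already home was knocked or gripped (contact force between the arm and home_screw above 5 N).
It also fails if it takes over 72 s, if anything falls off the work surface, if the arm or the gripper's body presses on something with over 40 N, if the wrist force passes 120 N, or if a joint passes its speed limit or range.

## Working session

There is one attempt and no reset: what is moved stays moved. The work goes in short steps, Python scripts to look and compute and a tool call to move; the robot and the scene stay as the last step left them, time stands still between calls to the robot, and variables do not carry over. Pictures are saved under pics/ and viewed, at most 10 in all, crops included, and the job is handed in when it is done.

Besides the shell and the picture viewer there is one more tool, called in YAML: its name, and indented under it one key for each argument. carry_out: Moves the arm, as the interface text tells. Its arguments: {"type":"object","properties":{"increments":{"type":"array"},"force":{"type":"number"}},"required":["increments"]}

```bash
mkdir -p pics; python3 - <<'E'
from bench import sense, viewer, order, r
import cv2,numpy as np
for n in("side","top"):
    im=viewer.snapshot(n); cv2.imwrite(f"pics/{n}0.png",im[:,:,::-1])
    c=viewer.get_calibration(n); print(n,c, -np.array(c["R"]).T@np.array(c["t"]))
print(sense(), r.tcp_to_grasp)
E
```

```text
side {'fx': 460.5094736532349, 'fy': 460.5094736532349, 'cx': 321.43939451415827, 'cy': 197.00063056984646, 'R': array([[ 0.94677849, -0.3218819 ,  0.00158871],
       [-0.15842516, -0.4702744 , -0.868184  ],
       [ 0.28019985,  0.82172625, -0.49623988]]), 't': array([-482.86927758,  160.2864146 , 1226.06544705])} [  139.02029758 -1087.53844728   748.34780478]
top {'fx': 383.88505324170694, 'fy': 383.88505324170694, 'cx': 322.32976024037964, 'cy': 191.42260827786413, 'R': array([[-0.02495661, -0.99966758, -0.00647232],
       [-0.99771186,  0.02531368, -0.06269186],
       [ 0.06283486,  0.00489294, -0.99801194]]), 't': array([   7.34731638,  505.52218271, 1305.12308242])} [ 422.54161554  -11.83763812 1334.26810424]
{'time': 0.1, 'joint_pos': array([-8.15560946e+01,  7.51048721e+00,  8.53237579e+01, -1.00397067e-03,
        8.72618027e+01, -4.89380226e+00]), 'qd': array([-0.01646548, -0.02418187, -0.16155762, -0.00778673, -0.03698229,
       -0.10408913]), 'joint_efforts': array([ 4.78057973e-04, -5.70951498e+01, -5.01943374e+01, -1.93028109e-04,
        8.09724588e-03, -7.02170183e-06]), 'tool_pos': array([ 138.34828539, -583.31770304,  230.34551386]), 'tcp_rot': array([-1.79904217e+02, -7.19466557e-03,  1.33377504e+01]), 'ft_force': array([-0.53946096, -1.59029202,  1.15231945]), 'wrist_torque': array([ 0.02596547, -0.03174052,  0.02100898]), 'grip_force': 0.0, 'finger_gap': 85.59960411776272} 18.700000000000003
```

View pics/side0.png

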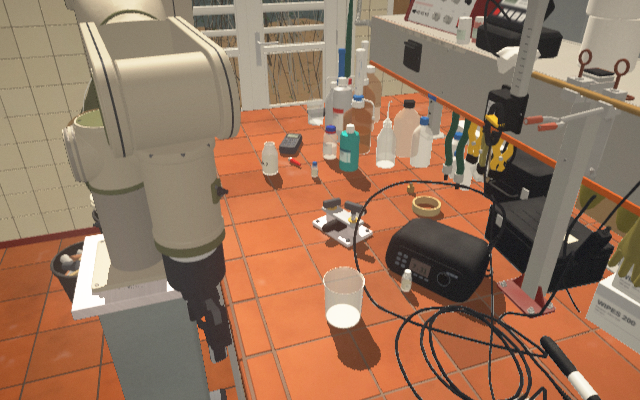

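View pics/top0.png

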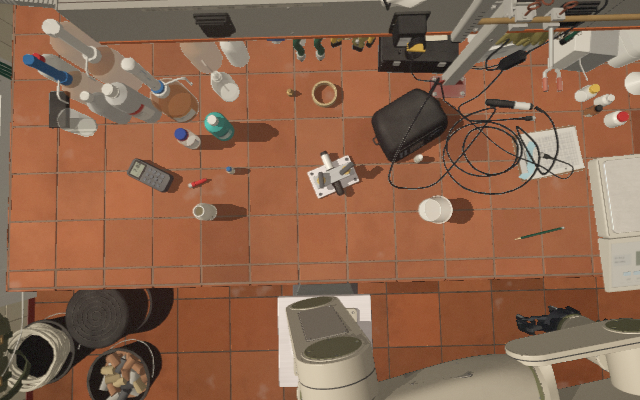

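The cradle is at about (342,222) in the side view and (333,176) in the top view. The beaker is at side (343,298), and the surroundings are clear of the cradle. I'll enlarge crops of both.

```bash
python3 - <<'E'
import cv2,numpy as np
a=cv2.imread("pics/side0.png")[185:260,300:385]; b=cv2.imread("pics/top0.png")[140:210,295:375]
f=lambda x:cv2.resize(x,(400,int(400*x.shape[0]/x.shape[1])),interpolation=cv2.INTER_CUBIC)
a,b=f(a),f(b); h=min(len(a),len(b)); cv2.imwrite("pics/z0.png",np.hstack([a[:h],b[:h]]))
print(a.shape,b.shape)
E
```

```text
(352, 400, 3) (350, 400, 3)
```

View pics/z0.png

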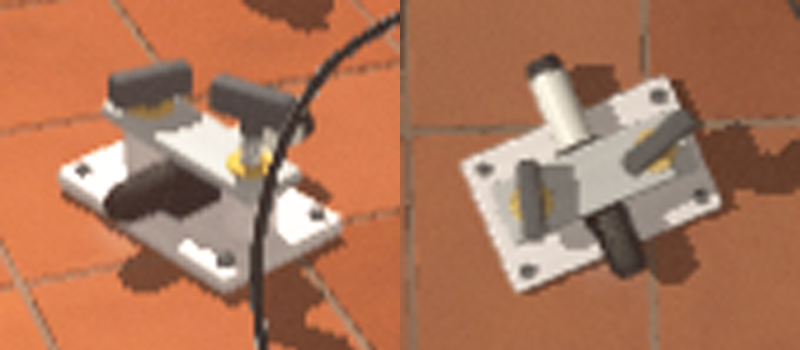

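The left bar is the home screw, low on its collar. The right bar is the raised one, at about side (354,207) and top (347,168). A cable crosses in front of it in the side view. Next I'll mask the bars and triangulate.

```bash
cat > h.py <<'E'
import cv2,numpy as np
from bench import sense,viewer
C={n:viewer.get_calibration(n) for n in("side","top")}
def ray(n,p):
    c=C[n];R=np.array(c["R"]);o=-R.T@np.array(c["t"])
    d=R.T@np.array([(p[0]-c["cx"])/c["fx"],(p[1]-c["cy"])/c["fy"],1]);return o,d/np.linalg.norm(d)
def plane(n,p,z):
    o,d=ray(n,p);return o+d*(z-o[2])/d[2]
def tri(ps,pt):
    o1,d1=ray("side",ps);o2,d2=ray("top",pt)
    s=np.linalg.lstsq(np.c_[d1,-d2],o2-o1,rcond=None)[0]
    a,b=o1+d1*s[0],o2+d2*s[1];return (a+b)/2,np.linalg.norm(a-b)
def proj(n,X):
    c=C[n];q=np.array(c["R"])@X+np.array(c["t"]);return np.array([c["fx"]*q[0]/q[2]+c["cx"],c["fy"]*q[1]/q[2]+c["cy"]])
def blobs(im,box,vmax=125,smax=70):
    x0,y0,x1,y1=box;hsv=cv2.cvtColor(im[y0:y1,x0:x1],cv2.COLOR_BGR2HSV)
    m=((hsv[...,2]<vmax)&(hsv[...,1]<smax)).astype(np.uint8)
    return m
E
python3 - <<'E'
from h import *
s=cv2.imread("pics/side0.png");t=cv2.imread("pics/top0.png")
for n,im,b in(("side",s,(318,190,372,225)),("top",t,(315,160,360,192))):
    g=im[b[1]:b[3],b[0]:b[2]]; m=blobs(im,b)
    k,l,st,ce=cv2.connectedComponentsWithStats(m)
    for i in range(1,k):
        if st[i,4]>15: 
            pts=np.argwhere(l==i)[:,::-1]+[b[0],b[1]]
            print(n,st[i][:2]+b[:2],st[i][2:],ce[i]+b[:2],cv2.minAreaRect(pts.astype(np.float32)))
    print("\n".join("".join(".#"[v] for v in row) for row in m))
for p in((388,185),(435,210),(418,158),(440,130)): print(p,plane("top",p,0).round())
E
```

```text
side [323 198] [ 18  11 111] [331.30630631 202.95495495] ((331.2353210449219, 202.94122314453125), (7.276068687438965, 16.97749137878418), 75.96376037597656)
side [345 202] [ 20  14 144] [354.16666667 208.27083333] ((354.1561279296875, 209.60487365722656), (20.673538208007812, 11.454258918762207), 12.094758033752441)
side [325 219] [22  6 50] [334.1  221.86] ((335.5, 221.5), (21.0, 5.0), -0.0)
......................................................
......................................................
......................................................
......................................................
......................................................
......................................................
.....................................................#
....................................................#.
....................#..............................#..
.................#####............................#...
.............#########................................
......#.##############...........................#.#..
.....#################......#..............
[... 2515 characters left out ...]
..................##....
....####...............##....................
....####.............#..##...................
.....###...........#.###.#...................
.....####......###..####.#...................
.....#####...#......####.##..................
.....#######.....##.#######..................
.....#####........#..####.##.................
.....###...........#.#####.#.................
.....................#####...................
....................######...................
.....................######..................
......................#####..................
(388, 185) [ 523. -234.    0.]
(435, 210) [ 432. -394.    0.]
(418, 158) [ 615. -343.    0.]
(440, 130) [ 712. -424.    0.]
```

```bash
python3 - <<'E'
from h import *
print(tri((354.2,206.8),(346.9,167.9)), plane("top",(346.9,167.9),98),plane("side",(354.2,206.8),98))
print(tri((331.4,203),(321.3,179.7)), plane("top",(321.3,179.7),70),plane("side",(331.4,203),70))
im=cv2.imread("pics/top0.png");m=blobs(im,(338,161,356,176));k,l,st,c=cv2.connectedComponentsWithStats(m)
i=1+st[1:,4].argmax();p=np.argwhere(l==i)[:,::-1]+[338,161]
P=np.array([plane("top",q,98)[:2] for q in p]);w,v=np.linalg.eigh(np.cov(P.T));print(P.mean(0),np.degrees(np.arctan2(v[1,1],v[0,1])),np.sqrt(12*w))
# collars (yellow)
for n,b,z in(("top",(310,155,365,195),57),("side",(318,190,372,232),57)):
    im=cv2.imread(f"pics/{n}0.png");h=cv2.cvtColor(im[b[1]:b[3],b[0]:b[2]],cv2.COLOR_BGR2HSV)
    m=((h[...,0]>17)&(h[...,0]<32)&(h[...,1]>110)).astype(np.uint8)
    k,l,st,c=cv2.connectedComponentsWithStats(m)
    for i in range(1,k):
        if st[i,4]>3:print(n,st[i],c[i]+b[:2],plane(n,c[i]+b[:2],z))
E
```

```text
(array([575.13677489, -87.42071228,  95.92088492]), np.float64(0.4831579230024419)) [574.65049261 -87.21441022  98.        ] [573.99445277 -90.63532944  98.        ]
(array([540.45519576,  -2.93382703,  67.5447344 ]), np.float64(1.718418676713619)) [541.04921102  -3.20485607  70.        ] [538.14936657  -6.71035714  70.        ]
[574.81876663 -86.77037433] 127.54144144648345 [16.35792743 53.2551963 ]
top [35 15  5  4 11] [347.27272727 171.63636364] [567.10358816 -90.59549074  57.        ]
top [13 23  2  5  6] [323.83333333 179.66666667] [542.1632082 -11.5782183  57.       ]
top [ 7 24  2  4  6] [317.66666667 180.5       ] [539.89635796   9.08251823  57.        ]
side [16 17  3  3  6] [334.66666667 207.66666667] [545.71895811 -14.1823831   57.        ]
side [12 18  3  2  5] [331.  208.6] [533.83953749 -15.70596965  57.        ]
side [30 28 10  5 28] [352.28571429 220.21428571] [568.80268207 -93.26861232  57.        ]
```

```bash
cat >> h.py <<'E'
from scipy.spatial.transform import Rotation as Ro
def inc(p,yaw,p0=None,rpy0=None):
    s=sense();p0=s["tool_pos"] if p0 is None else np.array(p0);rpy0=s["tcp_rot"] if rpy0 is None else rpy0
    R0=Ro.from_euler("xyz",rpy0,degrees=True);R1=Ro.from_euler("xyz",[180,0,yaw],degrees=True)
    return np.r_[R0.inv().apply(np.array(p)-p0)/400,(R0.inv()*R1).as_rotvec()/(2*np.pi)].round(4)
E
python3 - <<'E'
from h import *
print(tri((357,235),(388,183)),tri((365,290),(392,188)),tri((410,182),(440,85)))
s=[138.442,-583.814,231.292];o=[180,0,13.337]
print(inc([400,-250,330],80,s,o)); print(inc([575,-88,200],127.5,s,o))
E
```

```text
(array([ 525.2168675 , -219.37573446,   98.4934959 ]), np.float64(6.383938368869198)) (array([ 526.87798004, -260.58011974,  -46.61620166]), np.float64(24.2200845416114)) (array([ 694.08849011, -305.68098955,  293.36205029]), np.float64(159.05944151873487))
[ 0.8288 -0.6612 -0.2468  0.      0.     -0.1852]
[ 1.3479 -0.9543  0.0782 -0.      0.     -0.3171]
```

carry_out:
  increments: [0,0,-0.15,0,0,0,0.1,0.03,-0.02,-0.25,0,0,-0.02,0.1,0.15,-0.12,-0.25,0,0,-0.045,0.1,0.27,-0.22,-0.25,0,0,-0.07,0.1,0.39,-0.31,-0.25,0,0,-0.095,0.1,0.51,-0.41,-0.25,0,0,-0.12,0.1,0.62,-0.5,-0.25,0,0,-0.145,0.1,0.73,-0.58,-0.25,0,0,-0.165,0.1,0.83,-0.66,-0.25,0,0,-0.185,0.1,0.83,-0.66,-0.25,0,0,-0.185,0.1]
  force: 20

```text
time: 1.35
tool_pos: [402.1, -247.5, 331.0]
tcp_rot: [-180.0, -0.1, 80.3]
ft_force: [0.6, -0.5, 0.5]
finger_gap: 46.7
grip_force: 0.0
```

```bash
python3 - <<'E'
from h import *
s=sense();print(s["time"],s["tool_pos"],s["tcp_rot"],s["finger_gap"],s["joint_pos"])
print(inc([574.7,-87.5,200],127.5))
E
```

```text
1.35 [ 402.11912725 -247.54646818  330.95845702] [-1.79990824e+02 -5.83021273e-02  8.03017027e+01] 46.74962813510401 [-3.78778775e+01 -1.36141205e+01  9.53144370e+01  4.75606562e-02
  9.83353018e+01 -2.81727049e+01]
[ 4.667e-01  3.579e-01  3.278e-01  0.000e+00 -2.000e-04 -1.311e-01]
```

carry_out:
  increments: [0.09,0.07,0,0,0,-0.026,0.1,0.18,0.14,0.02,0,0,-0.052,0.1,0.28,0.21,0.08,0,0,-0.08,0.1,0.38,0.29,0.16,0,0,-0.105,0.1,0.4667,0.3579,0.24,0,0,-0.131,0.1,0.4667,0.3579,0.32,0,0,-0.131,0.1,0.4667,0.3579,0.4,0,0,-0.131,0.1,0.4667,0.3579,0.4278,0,0,-0.131,0.1,0.4667,0.3579,0.4278,0,0,-0.131,0.1,0.4667,0.3579,0.4278,0,0,-0.131,0.1]

```text
time: 2.6
tool_pos: [575.1, -92.3, 162.0]
tcp_rot: [179.9, 0.1, 127.1]
ft_force: [-0.0, -0.7, 0.1]
finger_gap: 46.7
grip_force: 0.0
```

```bash
python3 - <<'E'
from h import *
s=sense();print(s["time"],s["tool_pos"],s["tcp_rot"],s["finger_gap"],s["joint_pos"])
a=viewer.snapshot("side")[130:250,270:430,::-1];b=viewer.snapshot("top")[120:220,280:413,::-1]
f=lambda x:cv2.resize(x,(400,300),interpolation=cv2.INTER_CUBIC)
cv2.imwrite("pics/z1.png",np.hstack([f(a),f(b)]))
print(inc([574.7,-87.5,79],127.5))
E
```

```text
2.6 [575.05141676 -92.27583353 162.03289576] [1.79908241e+02 1.19961931e-01 1.27052219e+02] 46.73536395246541 [-1.41574229e+01  7.02532273e+00  9.30643666e+01 -3.69058193e-03
  7.97593226e+01 -5.12090867e+01]
[ 0.0102  0.0056  0.2076  0.0003  0.0004 -0.0012]
```

View pics/z1.png

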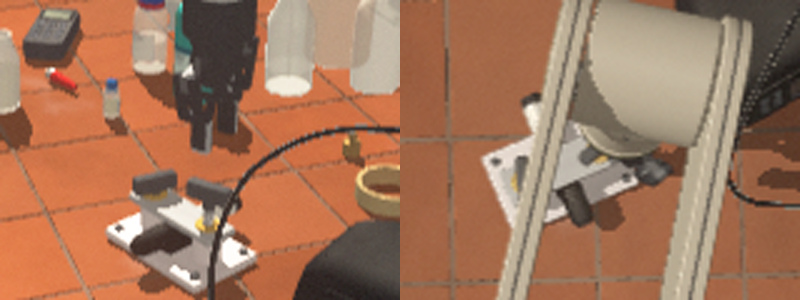

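The side view shows open fingers at zoom (200,145) and (228,128), above the raised bar at zoom (212,192). In the top view the arm hides most of the bar. I'll correct the xy offset and lower to just above the bar.

carry_out:
  increments: [0.01,0.0056,0,0,0,0,0.1,0.01,0.0056,0.03,0,0,0,0.1,0.01,0.0056,0.06,0,0,0,0.1,0.01,0.0056,0.09,0,0,0,0.1,0.01,0.0056,0.11,0,0,0,0.1,0.01,0.0056,0.11,0,0,0,0.1,0.01,0.0056,0.11,0,0,0,0.1,0.01,0.0056,0.11,0,0,0,0.1,0.01,0.0056,0.11,0,0,0,0.1,0.01,0.0056,0.11,0,0,0,0.1]

```text
time: 3.95
tool_pos: [573.7, -87.1, 116.4]
tcp_rot: [180.0, 0.0, 127.1]
ft_force: [-0.2, 0.7, -0.3]
finger_gap: 47.1
grip_force: 0.0
```

```bash
python3 - <<'E'
from h import *
s=sense();print(s["tool_pos"],s["tcp_rot"])
print(inc([574.7,-87.5,79],127.5))
E
```

```text
[573.67343126 -87.06541629 116.43199082] [1.79984387e+02 1.99778050e-02 1.27096809e+02]
[-0.0024  0.0014  0.0936  0.      0.0001 -0.0011]
```

carry_out:
  increments: [-0.0024,0.0014,0.03,0,0,-0.001,0.1,-0.0024,0.0014,0.06,0,0,-0.001,0.1,-0.0024,0.0014,0.09,0,0,-0.001,0.1,-0.0024,0.0014,0.0936,0,0,-0.001,0.1,-0.0024,0.0014,0.0936,0,0,-0.001,-0.1,-0.0024,0.0014,0.0936,0,0,-0.001,-0.3,-0.0024,0.0014,0.0936,0,0,-0.001,-0.53,-0.0024,0.0014,0.0936,0,0,-0.001,-0.53,-0.0024,0.0014,0.0936,0,0,-0.001,-0.53,-0.0024,0.0014,0.0936,0,0,-0.001,-0.53]

```text
time: 5.2
tool_pos: [575.2, -87.5, 79.2]
tcp_rot: [179.9, 0.1, 127.5]
ft_force: [3.2, 0.4, 0.9]
finger_gap: 20.2
grip_force: 1.4
```

```bash
python3 - <<'E'
from h import *
s=sense();print(s)
a=viewer.snapshot("side")[170:245,300:400,::-1];
cv2.imwrite("pics/z2.png",cv2.resize(a,(800,600),interpolation=cv2.INTER_CUBIC))
E
```

```text
{'time': 5.2, 'joint_pos': array([-1.37042194e+01,  1.16417278e+01,  9.70338313e+01,  6.11863139e-03,
        7.12433319e+01, -5.11639507e+01]), 'qd': array([ 0.00600674,  0.05887786, -0.00616   , -0.07002649,  0.09668742,
       -0.00543856]), 'joint_efforts': array([-4.73856144e-01, -5.50652075e+01, -4.33554733e+01, -3.60419685e-01,
        1.12760000e+00,  1.01673411e-02]), 'tool_pos': array([575.174657  , -87.51908474,  79.24726386]), 'tcp_rot': array([1.79944622e+02, 5.95444158e-02, 1.27457739e+02]), 'ft_force': array([3.17764173, 0.41889891, 0.89844507]), 'wrist_torque': array([ 0.07536329, -0.56526948,  0.00821489]), 'grip_force': 1.399734914302826, 'finger_gap': 20.183029503483677}
```

View pics/z2.png

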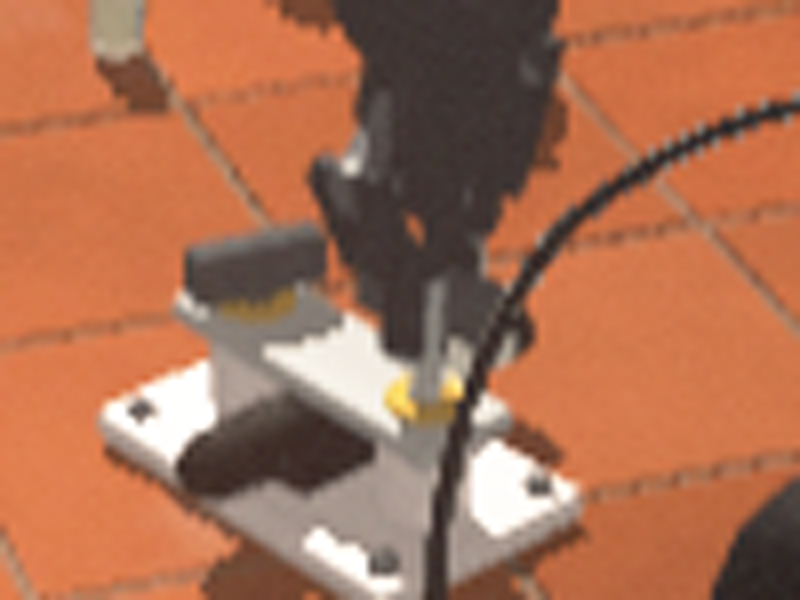

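The bar rests lightly on the +y finger, so the axis lies about 2 mm to +y. The fingers straddle the bar, with its end visible at (515,320). I'll recentre and turn backward.

carry_out:
  increments: [0,0.004,0,0,0,0,-0.53,0,0.004,0,0,0,-0.01,-0.53,0,0.004,0,0,0,-0.02,-0.53,0,0.004,0,0,0,-0.03,-0.53,0,0.004,0,0,0,-0.04,-0.53,0,0.004,0,0,0,-0.05,-0.53,0,0.004,0,0,0,-0.06,-0.53,0,0.004,0,0,0,-0.07,-0.53,0,0.004,0,0,0,-0.07,-0.53,0,0.004,0,0,0,-0.07,-0.53]

```text
time: 6.5
tool_pos: [575.3, -86.3, 78.3]
tcp_rot: [-180.0, -0.1, 152.6]
ft_force: [0.5, -0.3, -0.7]
finger_gap: 20.2
grip_force: 0.2
```

```bash
cat >> h.py <<'E'
def st():
    s=sense();y=np.radians(s["tcp_rot"][2]);f=s["ft_force"]
    print(round(s["time"],2),s["tool_pos"].round(1),"yaw",s["tcp_rot"][2].round(1),"F",f.round(1),"Ftool xy",round(f[0]*np.cos(y)+f[1]*np.sin(y),1),round(f[0]*np.sin(y)-f[1]*np.cos(y),1),"M",s["wrist_torque"].round(2),"gap",round(s["finger_gap"],1),"grip",round(s["grip_force"],1),"j6",s["joint_pos"][5].round(1))
E
python3 -c "from h import *;st()"
```

```text
6.5 [575.3 -86.3  78.3] yaw 152.6 F [ 0.5 -0.3 -0.7] Ftool xy -0.6 -0.1 M [0.02 0.03 0.02] gap 20.2 grip 0.2 j6 -76.2
```

carry_out:
  increments: [0,0,0,0,0,-0.007,-0.53,0,0,0,0,0,-0.014,-0.53,0,0,0,0,0,-0.021,-0.53,0,0,0,0,0,-0.028,-0.53,0,0,0,0,0,-0.035,-0.53,0,0,0,0,0,-0.042,-0.53,0,0,0,0,0,-0.05,-0.53,0,0,0,0,0,-0.056,-0.53,0,0,0,0,0,-0.056,-0.53,0,0,0,0,0,-0.056,-0.53]

```text
time: 7.75
tool_pos: [575.6, -86.3, 78.6]
tcp_rot: [180.0, -0.0, 172.7]
ft_force: [0.8, 1.6, -1.5]
finger_gap: 20.1
grip_force: 0.8
```

```bash
python3 - <<'E'
from h import *;st()
a=viewer.snapshot("side")[170:245,300:400,::-1];
cv2.imwrite("pics/z3.png",cv2.resize(a,(800,600),interpolation=cv2.INTER_CUBIC))
E
```

```text
7.75 [575.6 -86.3  78.6] yaw 172.7 F [ 0.8  1.6 -1.5] Ftool xy -0.6 1.7 M [ 0.21 -0.09 -0.02] gap 20.1 grip 0.8 j6 -96.3
```

View pics/z3.png

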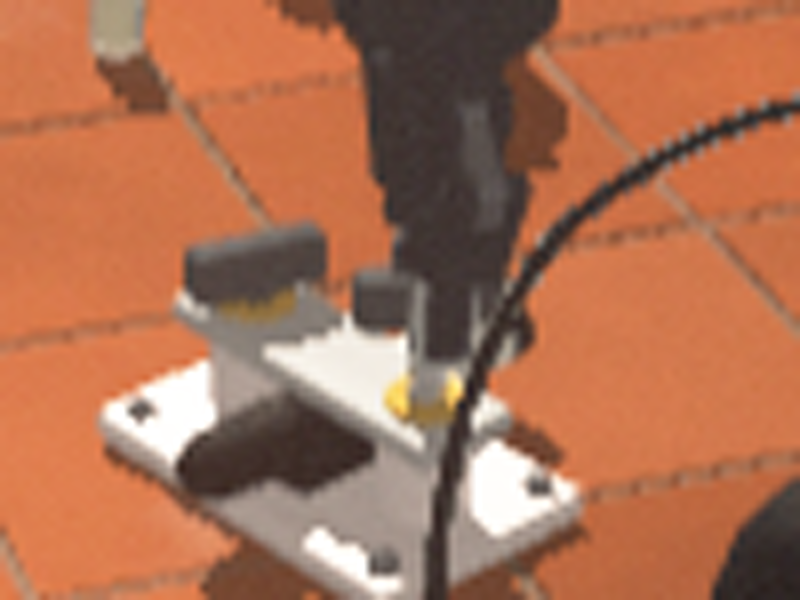

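The bar's left end is visible at zoom (352–405, 270–330), i.e. pixels (344–351, 203.8–211.3). I'll compare its rows with the predictions for raised and dropped.

```bash
python3 - <<'E'
from h import *
for y in(160,167,173):
  for z in (98,92):
    d=np.array([np.cos(np.radians(y)),np.sin(np.radians(y)),0]);n=np.array([-d[1],d[0],0])
    e=np.array([575.5,-86.5,z])
    P=np.array([proj("side",e+d*a-n*8*b+np.array([0,0,11*c])) for a in(27,16) for b in(1,-1) for c in(1,-1)])
    print(y,z,"cols",P[:,0].min().round(1),"rows near end",P.round(1)[[0,1,2,3]].tolist())
# same for home bar as bias check
P=proj("side",np.array([541,-3.2,81]));print(P, proj("side",np.array([541,-3.2,59])))
E
```

```text
160 98 cols 344.2 rows near end [[344.4, 200.9], [344.2, 207.8], [344.5, 203.9], [344.3, 210.8]]
160 92 cols 344.1 rows near end [[344.3, 202.8], [344.1, 209.6], [344.4, 205.8], [344.2, 212.6]]
167 98 cols 343.9 rows near end [[344.1, 201.6], [343.9, 208.4], [344.9, 204.5], [344.7, 211.4]]
167 92 cols 343.8 rows near end [[344.1, 203.4], [343.8, 210.2], [344.9, 206.4], [344.7, 213.3]]
173 98 cols 343.8 rows near end [[344.0, 202.1], [343.8, 208.9], [345.5, 205.0], [345.2, 211.9]]
173 92 cols 343.7 rows near end [[344.0, 204.0], [343.7, 210.8], [345.4, 206.9], [345.2, 213.8]]
[331.96057357 198.98793391] [331.86326089 205.50778079]
```

Not dropped yet: the bottom edge is at 211.2, and the model gives 211.2 for standing and 213 for dropped. I'll go on turning backward.

carry_out:
  increments: [0,0.002,0,0,0,-0.007,-0.53,0,0.002,0,0,0,-0.014,-0.53,0,0.002,0,0,0,-0.021,-0.53,0,0.002,0,0,0,-0.028,-0.53,0,0.002,0,0,0,-0.035,-0.53,0,0.002,0,0,0,-0.042,-0.53,0,0.002,0,0,0,-0.05,-0.53,0,0.002,0,0,0,-0.056,-0.53,0,0.002,0,0,0,-0.056,-0.53,0,0.002,0,0,0,-0.056,-0.53]

```text
time: 9.05
tool_pos: [575.8, -85.7, 78.7]
tcp_rot: [-180.0, -0.0, -167.1]
ft_force: [0.4, 0.4, -0.1]
finger_gap: 20.2
grip_force: 0.3
```

```bash
cat >> h.py <<'E'
def look(name,lag=8,ax=(575.5,-86.5)):
    st();im=viewer.snapshot("side")[:,:,::-1];cv2.imwrite(f"pics/{name}.png",im)
    g=cv2.cvtColor(im,cv2.COLOR_BGR2GRAY);print(g[198:222,340:372])
    yaw=sense()["tcp_rot"][2]-lag;d=np.array([np.cos(np.radians(yaw)),np.sin(np.radians(yaw)),0]);n=np.array([-d[1],d[0],0])
    for z in(98,92):
        print(z,[[proj("side",np.array([*ax,z])+d*a+n*8*b+np.array([0,0,c])).round(1).tolist() for c in(11,-11)] for a in(27,-27) for b in(1,-1)])
E
python3 -c "from h import *;look('s4')"
```

```text
9.05 [575.8 -85.7  78.7] yaw -167.1 F [ 0.4  0.4 -0.1] Ftool xy -0.5 0.3 M [ 0.08 -0.03 -0.02] gap 20.2 grip 0.3 j6 -116.4
[[126 135 137 133 135 133  78  53  57  55  55  57  57  54  53  54  60 112
  128  71  51  56  55  54  55  57  56  57  84  64  52  54]
 [100 134 136 133 136 132 111  76 103  75  60  56  55  54  54  53  61  97
   99  64  52  55  51  52  53  56  60 120  82  51  51  87]
 [ 78 135 134 133 132 132 132 102 117  73  53  52  53  53  55  55  55  65
   53  58  53  51  54  54  54  53  61 117  50  49  88 102]
 [ 77 135 133 134 133 132 134 109  95  54  54  52  56  53  53  56  54  56
   52  53  54  54  54  56  57  53  54  51  50  82 128 124]
 [ 79 135 131 134 133 132 132 108  87  54  54  56  58  57  55  56  58  57
   56  55  56  57  54  56  57  83  55  50  56 128 145 146]
 [ 75 132 134 133 132 133 132 111  81  61  63  62  66  61  52  53  55  56
   54  53  56  53  50  56  58  85  51  56 115 143 146 146]
 [ 86 130 125 122 124 116 109  92  73  68  72  69  73  81  91  64  53  53
   56  54  55  55  61  77  80  46  59 121 147 146 146 148]
 [ 92 123 109 121 115  80  72  69  68  72  72 
[... 1795 characters left out ...]
143 141 141 144 144]
 [156 201 228 240 242 242 241 240 213 215 207 181 130 128 126 149 175 163
   50  72 188 185 151 144 143 144 143 142 143 144 147 143]
 [124 141 167 214 229 243 241 240 196 206 214 162 121 123 110 118 174  64
   51 101 234 227 217 166 143 143 143 145 144 144 146 145]
 [ 88 111 129 149 179 223 237 242 222 169 187 117 118 118 115 121 175  51
   69 202 239 231 216 168 137 146 144 145 145 146 146 145]]
98 [[[346.8, 205.9], [346.5, 212.8]], [[344.1, 203.2], [343.9, 210.0]], [[364.4, 201.9], [364.0, 208.7]], [[361.6, 199.2], [361.3, 206.0]]]
92 [[[346.7, 207.8], [346.5, 214.7]], [[344.1, 205.1], [343.9, 211.9]], [[364.3, 203.8], [363.9, 210.6]], [[361.5, 201.1], [361.2, 207.9]]]
```

carry_out:
  increments: [0,0,0,0,0,-0.007,-0.53,0,0,0,0,0,-0.014,-0.53,0,0,0,0,0,-0.021,-0.53,0,0,0,0,0,-0.028,-0.53,0,0,0,0,0,-0.035,-0.53,0,0,0,0,0,-0.042,-0.53,0,0,0,0,0,-0.05,-0.53,0,0,0,0,0,-0.056,-0.53,0,0,0,0,0,-0.056,-0.53,0,0,0,0,0,-0.056,-0.53]

```text
time: 10.35
tool_pos: [576.0, -85.6, 78.8]
tcp_rot: [-180.0, 0.0, -146.9]
ft_force: [0.2, 1.4, -0.4]
finger_gap: 20.1
grip_force: 0.6
```

```bash
python3 -c "from h import *;look('s5')"
```

```text
10.35 [576.  -85.6  78.8] yaw -146.9 F [ 0.2  1.4 -0.4] Ftool xy -1.0 1.0 M [ 0.19 -0.01  0.  ] gap 20.1 grip 0.6 j6 -136.6
[[129 136 137 134 116  55  61  54  58  55  52  60  85 108 131  88  55  57
   57  55  56  52  54  56  57  54  55  55  81  66  53  52]
 [101 136 136 135 131  75  57  55  56  58  53  58  59  76 130  90  53  54
   55  57  54  55  53  54  56  56  63 121  81  47  51  89]
 [ 79 135 132 135 132 104  60  78  88  56  50  52  53  84 130  91  58  55
   54  55  52  56  56  54  55  53  62 120  52  48  92 104]
 [ 75 133 135 135 132 111  61 110  97  51  51  51  57  96 130  91  55  58
   56  56  56  58  56  56  56  56  55  50  54  82 128 124]
 [ 80 133 130 134 135 110  64 131  90  53  53  53  57  93 120 100  58  54
   58  56  53  54  56  55  59  82  50  51  57 129 144 144]
 [ 77 133 134 134 133 108  66 132  88  54  52  50  54  94 114 106  66  57
   56  59  55  54  55  55  57  82  49  54 113 146 146 147]
 [ 89 131 127 121 118 100  64 132  87  54  53  53  59  83  98  95 107  85
   53  59  57  53  60  79  82  54  57 122 146 146 145 147]
 [ 90 122 107 122 124  99  63 129  88  50  57
[... 1796 characters left out ...]
143 146 144 144 142]
 [156 199 228 241 243 242 241 240 214 216 214 130 133 138 133 145 177 164
   49  70 188 185 151 144 144 142 141 145 146 145 144 145]
 [122 140 167 214 231 243 242 240 197 209 215 177 120 128 119 121 173  62
   52  99 234 227 215 166 143 146 145 144 145 145 145 142]
 [ 91 112 136 148 180 223 237 243 223 169 188 175 119 116 119 123 177  49
   57 124 200 200 220 166 140 143 145 144 145 143 145 145]]
98 [[[349.7, 207.1], [349.4, 214.1]], [[345.4, 204.9], [345.2, 211.8]], [[363.0, 200.2], [362.7, 207.0]], [[358.7, 198.1], [358.4, 204.9]]]
92 [[[349.6, 209.0], [349.3, 215.9]], [[345.3, 206.8], [345.1, 213.7]], [[362.9, 202.0], [362.6, 208.8]], [[358.6, 200.0], [358.3, 206.7]]]
```

The bar end has now shifted down about 2 px beyond what rotation explains: bottom edge at 215, predicted 215.9 dropped versus 214.1 standing. So it has dropped. I'll turn forward 40° loosely, lower the tool 6 mm and check the torque.

carry_out:
  increments: [0,0,0.005,0,0,0,-0.53,0,0,0.01,0,0,0,-0.53,0,0,0.014,0,0,0,-0.53,0,0,0.014,0,0,0.02,-0.53,0,0,0.014,0,0,0.04,-0.53,0,0,0.014,0,0,0.06,-0.53,0,0,0.014,0,0,0.08,-0.53,0,0,0.014,0,0,0.1,-0.53,0,0,0.014,0,0,0.11,-0.53,0,0,0.014,0,0,0.11,-0.53]

```text
time: 11.65
tool_pos: [575.7, -85.7, 72.8]
tcp_rot: [-180.0, -0.0, 173.6]
ft_force: [0.3, 0.4, -1.3]
finger_gap: 20.2
grip_force: 0.3
```

```bash
python3 -c "from h import *;st()"
```

```text
11.65 [575.7 -85.7  72.8] yaw 173.6 F [ 0.3  0.4 -1.3] Ftool xy -0.2 0.5 M [ 0.03  0.03 -0.02] gap 20.2 grip 0.3 j6 -97.1
```

No jam, so it is in the thread. Continuing forward.

carry_out:
  increments: [0,0,0.001,0,0,0.03,-0.53,0,0,0.001,0,0,0.06,-0.53,0,0,0.002,0,0,0.09,-0.53,0,0,0.003,0,0,0.12,-0.53,0,0,0.003,0,0,0.15,-0.53,0,0,0.004,0,0,0.18,-0.53,0,0,0.005,0,0,0.21,-0.53,0,0,0.005,0,0,0.24,-0.53,0,0,0.005,0,0,0.27,-0.53,0,0,0.005,0,0,0.27,-0.53]

```text
time: 12.9
tool_pos: [575.8, -85.8, 70.9]
tcp_rot: [-180.0, 0.0, 76.5]
ft_force: [-0.8, 0.4, 0.1]
finger_gap: 20.1
grip_force: 0.4
```

carry_out:
  increments: [0,0,0.001,0,0,0.03,-0.53,0,0,0.001,0,0,0.06,-0.53,0,0,0.002,0,0,0.09,-0.53,0,0,0.003,0,0,0.12,-0.53,0,0,0.003,0,0,0.15,-0.53,0,0,0.004,0,0,0.18,-0.53,0,0,0.005,0,0,0.21,-0.53,0,0,0.005,0,0,0.24,-0.53,0,0,0.005,0,0,0.27,-0.53,0,0,0.005,0,0,0.27,-0.53]

```text
time: 14.15
tool_pos: [576.1, -85.8, 69.2]
tcp_rot: [180.0, -0.0, -20.6]
ft_force: [-0.5, 0.5, -0.2]
finger_gap: 20.1
grip_force: 0.0
```

```bash
python3 -c "from h import *;st()"
```

```text
14.15 [576.1 -85.8  69.2] yaw -20.6 F [-0.5  0.5 -0.2] Ftool xy -0.7 -0.3 M [-0.02  0.04  0.04] gap 20.1 grip 0.0 j6 97.1
```

Turned about 207° so far. The wrist is near its range, so I'll open, lift clear, swing back about a half turn and measure the bare bar.

carry_out:
  increments: [0,0,0,0,0,0,0.1,0,0,0,0,0,0,0.1,0,0,0,0,0,0,0.1,0,0,-0.1,0,0,0,0.1,0,0,-0.2,0,0,-0.02,0.1,0,0,-0.25,0,0,-0.05,0.1,0,0,-0.25,0,0,-0.08,0.1,0,0,-0.25,0,0,-0.11,0.1,0,0,-0.25,0,0,-0.14,0.1,0,0,-0.25,0,0,-0.17,0.1]

```text
time: 15.4
tool_pos: [575.9, -85.7, 169.2]
tcp_rot: [180.0, -0.0, 40.5]
ft_force: [-0.1, -0.1, 0.4]
finger_gap: 46.9
grip_force: 0.0
```

```bash
python3 - <<'E'
from h import *;st()
im=viewer.snapshot("side")[:,:,::-1];cv2.imwrite("pics/s6.png",im)
cv2.imwrite("pics/z6.png",cv2.resize(im[180:240,310:390],(800,600),interpolation=cv2.INTER_CUBIC))
m=blobs(im,(318,190,375,225));print("\n".join("".join(".#"[v] for v in row) for row in m))
for z in(98,92,87,84): print(z,proj("side",np.array([575.7,-86,z])))
E
```

```text
15.4 [575.9 -85.7 169.2] yaw 40.5 F [-0.1 -0.1  0.4] Ftool xy -0.1 0.0 M [-0.05  0.09  0.02] gap 46.9 grip 0.0 j6 36.0
.........................................................
.........................................................
.........................................................
.........................................................
........................................................#
.......................................................##
.....................................................#.#.
....................................................#....
....................#..............................#.....
...............#######............................#......
............##########............................#......
......#.##############...................................
.....#################...........................#.......
.....#################.........................#.........
.....#################..........................#........
.....##############.#.........................#.#........
......##########.....................................
[... 472 characters left out ...]
..............................#####...#.#.............
.................................#####...................
..................................###...#................
..................#......................................
.................###.....................#...............
..............########.................###...............
#...........#######..###................#................
..........########.....##...............#................
.........#####.##.......###...........###................
.......######.............###.........#.#................
98 [354.13382554 205.8771118 ]
92 [354.05378538 207.74360418]
87 [353.98737114 209.29234769]
84 [353.94764666 210.21870049]
```

View pics/z6.png

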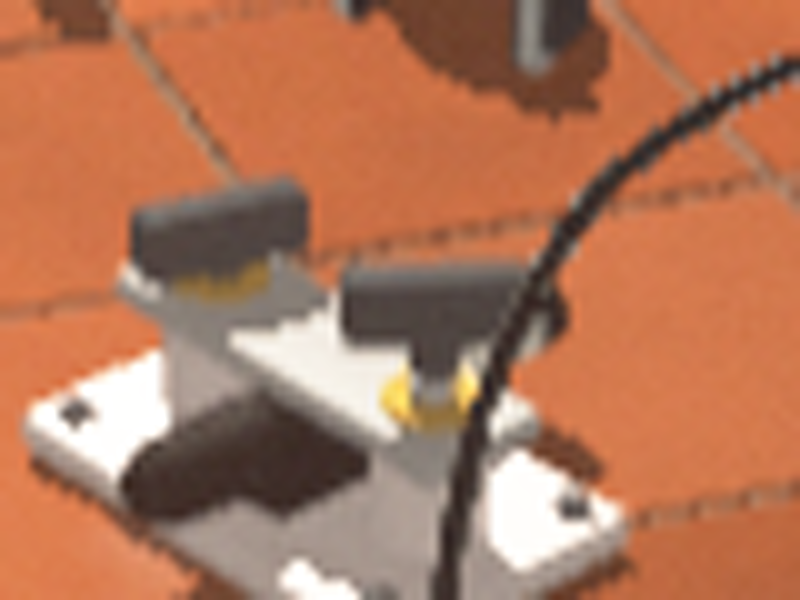

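The bare raised bar now has its centre at about (354.5,210), against 206.8 at the start. That puts it near z = 87.5, about 10.5 mm sunk, which matches roughly 207° of thread. About 157° remain. I'll swing to yaw 169, then descend again.

carry_out:
  increments: [0,0,0,0,0,-0.029,0.1,0,0,0,0,0,-0.058,0.1,0,0,0,0,0,-0.087,0.1,0,0,0,0,0,-0.116,0.1,0,0,0,0,0,-0.145,0.1,0,0,0,0,0,-0.174,0.1,0,0,0,0,0,-0.203,0.1,0,0,0,0,0,-0.232,0.1,0,0,0,0,0,-0.261,0.1,0,0,0,0,0,-0.28,0.1]

```text
time: 16.7
tool_pos: [575.9, -85.7, 169.1]
tcp_rot: [-180.0, 0.0, 141.0]
ft_force: [0.5, 0.1, 0.4]
finger_gap: 47.2
grip_force: 0.0
```

carry_out:
  increments: [0,0,0.03,0,0,-0.028,0.1,0,0,0.07,0,0,-0.056,0.1,0,0,0.1,0,0,-0.078,0.1,0,0,0.13,0,0,-0.078,0.1,0,0,0.17,0,0,-0.078,0.1,0,0,0.21,0,0,-0.078,0.1,0,0,0.25,0,0,-0.078,0.1,0,0,0.25,0,0,-0.078,-0.2,0,0,0.25,0,0,-0.078,-0.53,0,0,0.25,0,0,-0.078,-0.53]

```text
time: 17.95
tool_pos: [576.6, -85.8, 70.1]
tcp_rot: [-180.0, 0.1, 168.9]
ft_force: [0.2, -0.1, 0.1]
finger_gap: 20.0
grip_force: 0.0
```

```bash
python3 -c "from h import *;st()"
```

```text
17.95 [576.6 -85.8  70.1] yaw 168.9 F [ 0.2 -0.1  0.1] Ftool xy -0.2 -0.1 M [ 0.   -0.    0.02] gap 20.0 grip 0.0 j6 -92.4
```

carry_out:
  increments: [0,0,0.001,0,0,0.026,-0.53,0,0,0.002,0,0,0.052,-0.53,0,0,0.003,0,0,0.078,-0.53,0,0,0.003,0,0,0.104,-0.53,0,0,0.004,0,0,0.13,-0.53,0,0,0.005,0,0,0.156,-0.53,0,0,0.006,0,0,0.182,-0.53,0,0,0.006,0,0,0.208,-0.53,0,0,0.006,0,0,0.232,-0.53,0,0,0.006,0,0,0.232,-0.53]

```text
time: 19.2
tool_pos: [576.3, -85.8, 67.4]
tcp_rot: [179.9, 0.0, 85.5]
ft_force: [0.5, 0.5, -0.1]
finger_gap: 20.1
grip_force: 0.0
```

carry_out:
  increments: [0,0,0.001,0,0,0.026,-0.53,0,0,0.002,0,0,0.052,-0.53,0,0,0.003,0,0,0.078,-0.53,0,0,0.003,0,0,0.104,-0.53,0,0,0.004,0,0,0.13,-0.53,0,0,0.005,0,0,0.156,-0.53,0,0,0.006,0,0,0.182,-0.53,0,0,0.006,0,0,0.208,-0.53,0,0,0.006,0,0,0.232,-0.53,0,0,0.006,0,0,0.232,-0.53]

```text
time: 20.45
tool_pos: [576.3, -85.7, 64.7]
tcp_rot: [180.0, -0.0, 2.1]
ft_force: [0.1, -0.0, -0.2]
finger_gap: 19.9
grip_force: 0.0
```

carry_out:
  increments: [0,0,0,0,0,0,0.1,0,0,0,0,0,0,0.1,0,0,0,0,0,0,0.1,0,0,-0.1,0,0,0,0.1,0,0,-0.2,0,0,0,0.1,0,0,-0.25,0,0,0,0.1,0,0,-0.25,0,0,0,0.1,0,0,-0.25,0,0,0,0.1,0,0,-0.25,0,0,0,0.1,0,0,-0.25,0,0,0,0.1]

```text
time: 21.7
tool_pos: [575.2, -85.5, 162.9]
tcp_rot: [-180.0, 0.1, 1.9]
ft_force: [0.7, -0.3, -0.1]
finger_gap: 46.9
grip_force: 0.0
```

```bash
python3 - <<'E'
from h import *;st()
im=viewer.snapshot("side")[:,:,::-1];cv2.imwrite("pics/s7.png",im)
cv2.imwrite("pics/z7.png",cv2.resize(im[180:240,310:390],(800,600),interpolation=cv2.INTER_CUBIC))
E
```

```text
21.7 [575.2 -85.5 162.9] yaw 1.9 F [ 0.7 -0.3 -0.1] Ftool xy 0.7 0.3 M [-0.    0.05 -0.01] gap 46.9 grip 0.0 j6 74.6
```

View pics/z7.png

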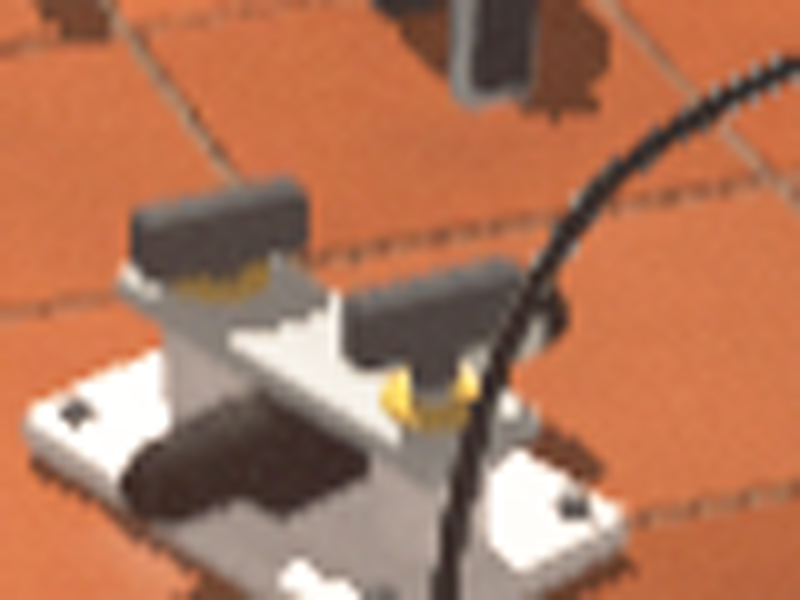

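The bar has sunk a further 0.9 px or so (about 3 mm) and sits at about z = 84.5, with its yaw near 10°. The angle count also gives about 14 mm of travel. I'll descend aligned with the bar and grip.

carry_out:
  increments: [0,0,0.03,0,0,-0.014,0.1,0,0,0.07,0,0,-0.028,0.1,0,0,0.11,0,0,-0.028,0.1,0,0,0.15,0,0,-0.028,0.1,0,0,0.19,0,0,-0.028,0.1,0,0,0.23,0,0,-0.028,0.1,0,0,0.25,0,0,-0.028,0.1,0,0,0.25,0,0,-0.028,-0.2,0,0,0.25,0,0,-0.028,-0.5,0,0,0.25,0,0,-0.028,-0.53]

```text
time: 23.0
tool_pos: [576.4, -85.6, 65.1]
tcp_rot: [180.0, -0.1, 12.0]
ft_force: [-0.6, 1.0, -0.4]
finger_gap: 20.2
grip_force: 0.6
```

carry_out:
  increments: [0,0,0,0,0,0,-0.6,0,0,0,0,0,0,-0.65,0,0,0,0,0,0,-0.8,0,0,0,0,0,0,-0.8,0,0,0,0,0,0,-0.8,0,0,0,0,0,0,-0.8,0,0,0,0,0,0,-0.8,0,0,0,0,0,0,-0.8,0,0,0,0,0,0,-0.8,0,0,0,0,0,0,-0.8]
  force: 25

```text
time: 24.25
tool_pos: [575.6, -84.7, 64.7]
tcp_rot: [-179.9, 0.0, 12.0]
ft_force: [-4.4, 5.4, 3.4]
finger_gap: 15.7
grip_force: 24.5
```

```bash
python3 - <<'E'
from h import *;st();print(sense()["qd"].round(2))
im=viewer.snapshot("side")[:,:,::-1]
cv2.imwrite("pics/z8.png",cv2.resize(im[180:240,310:390],(800,600),interpolation=cv2.INTER_CUBIC))
E
```

```text
24.25 [575.6 -84.7  64.7] yaw 12.0 F [-4.4  5.4  3.4] Ftool xy -3.2 -6.2 M [ 0.84  0.62 -0.02] gap 15.7 grip 24.5 j6 64.5
[-0.12 -0.04 -0.02 -0.01  0.05 -0.04]
```

View pics/z8.png

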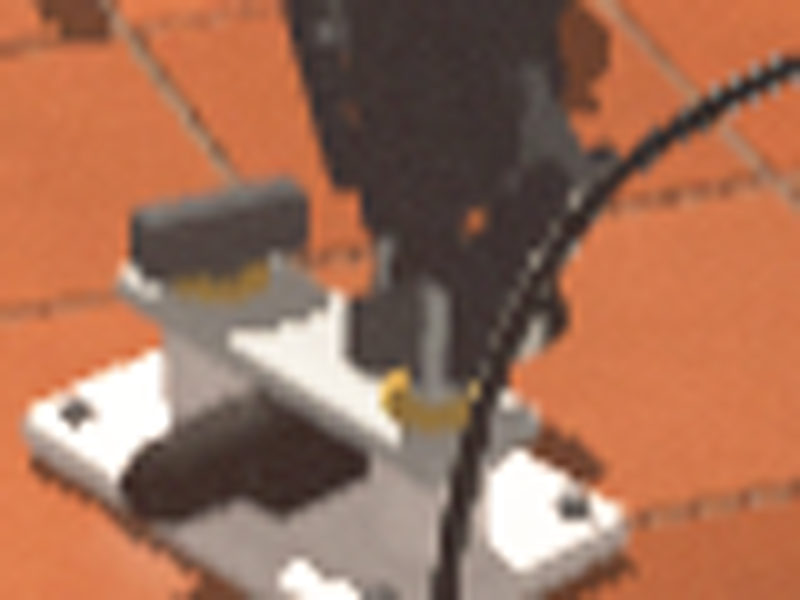

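The fingers grip the bar at 24.5 N with a 15.7 mm gap. Its visible end at (350–400, 290–370) sits at the same height as before, and the arm is at rest. I'll hand in.

```bash
python3 -c "
from bench import order
print(order.hand_in())"
```

```text
the job is handed in; nothing more can be done
None
```

I turned the raised screw back until it dropped into the thread start, then forward about one turn (roughly 14 mm sunk by angle count and side camera). I handed the job in at about 24 s with the handle gripped at 24.5 N; the hand-in gave no verdict.

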